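# Hold the hinge leaf home on the blue-capped jamb block

## Task

Two brass jamb blocks stand on the bench, one marked with a blue cap and the other with a red cap. Pick up the loose hinge leaf by its upright rib and bring its knuckle in between the two fixed knuckles of the blue-capped block, fully home on the ledge and against the back plate, so that the knuckle holes line up straight for the pin. Finish while still holding the leaf there in the gripper, without letting go, and leave the bottle, the pliers and the circuit module where they are.

Things in the scene. Friction and masses are not known exactly. Their poses are not given: they have to be found in the camera images.
- left_block: left (+y) brass jamb block fixed to the bench, 56 mm deep (x), 90 mm wide (y); origin: centre of its underside; +z up, its -x side roughly faces the robot and carries the hinge. Rear part, x -8 to +28 mm: 54 mm high, faced by an upright steel back plate at x = -8. In front, x -28 to -8: a level ledge 40 mm above the bench, with two fixed knuckles (see the axis point)
- left_axis (a point): left block: middle of the gap between the block's two fixed knuckles, on the line of their bores; axes as the block's. Knuckles: steel tubes along y, 18 mm outside, 10 mm bore, 25 mm long, lying on the ledge and touching the back plate; the gap is 34 mm, open above and in front. This point is 49 mm above the bench, 9 mm above the ledge, 9 mm in front (-x) of the back plate
- left_seat (a point): left block: middle of the top of the block's rear part (54 mm above the bench), where its coloured cap sits. Nearby, a thin hinge pin waits drawn back in the knuckle nearer the bench's centre line, clear of the gap; its head sticks out to 64 mm from the block's middle; leave it
- right_block: right (-y) brass jamb block fixed to the bench, 56 mm deep (x), 90 mm wide (y); origin: centre of its underside; +z up, its -x side roughly faces the robot and carries the hinge. Rear part, x -8 to +28 mm: 54 mm high, faced by an upright steel back plate at x = -8. In front, x -28 to -8: a level ledge 40 mm above the bench, with two fixed knuckles (see the axis point)
- right_axis (a point): right block: middle of the gap between the block's two fixed knuckles, on the line of their bores; axes as the block's. Knuckles: steel tubes along y, 18 mm outside, 10 mm bore, 25 mm long, lying on the ledge and touching the back plate; the gap is 34 mm, open above and in front. This point is 49 mm above the bench, 9 mm above the ledge, 9 mm in front (-x) of the back plate
- right_seat (a point): right block: middle of the top of the block's rear part (54 mm above the bench), where its coloured cap sits. Nearby, a thin hinge pin waits drawn back in the knuckle nearer the bench's centre line, clear of the gap; its head sticks out to 64 mm from the block's middle; leave it
- blue_cap: blue plastic cap, 30 mm across and 10 mm high, fixed on top of the block to be used (left or right, it varies); origin at the centre of its underside
- red_cap: red plastic cap, same size, fixed on top of the block that is not to be used
- leaf_grip (a point): loose steel hinge leaf, 0.14 to 0.28 kg, flat on the bench. Point: middle of its upright aluminium rib, the part to hold, 30 mm above the leaf's underside; axes: +x to its knuckle, z up. Rib 46 mm long (x), 14 mm wide (y), 5 to 50 mm above the underside, on a plate 5 mm thick, 50 mm wide (y), from 27 mm behind (-x) to 34 mm ahead of the point. Knuckle axis: 48 mm ahead, 21 mm below
- leaf_hole_left (a point): centre of the +y mouth of the bore of the leaf's single knuckle; axes as the leaf's. The knuckle is a steel tube along y, 26 mm long, 18 mm outside diameter, 10 mm bore, joined to the plate by a 24 mm wide tongue; its axis is 9 mm above the leaf's underside, its lowest line level with the underside
- leaf_hole_right (a point): centre of the -y mouth of the same bore, 26 mm from the other mouth
- bottle: bystander: green dropper bottle, 52 mm across, 110 mm high, origin at the centre of its foot
- pliers: bystander: green-handled pliers lying on the bench, about 145 by 58 mm, 14 mm high, origin under the middle
- module: bystander: green circuit module lying on the bench between the blocks, 90 by 60 mm, 16 mm high, origin under its middle
There are look-alikes about, which are no part of the job. Leave any pink or purple look-alike of the right_block alone.

How it is judged:
By the outcome, as a careful person would: the job done as asked, in the order asked, and still so for the second after the job is handed in, while the arm keeps its last pose, push and grip.
It also fails if it takes over 35 s, if anything falls off the work surface, if the arm or the gripper's body presses on something with over 40 N, if the wrist force passes 120 N, or if a joint passes its speed limit or range.

## Robot

A 6-joint arm with a two-finger parallel gripper is mounted at the origin on the work surface. World frame = base frame: x ahead of the robot, y to its left, z up, the work surface at z = 0. Lengths are in m, angles in rad, forces in N, time in s.
With the tool pointing down it reaches from about 0.35 to 0.975 m from the base axis. Payload 4.9 kg.
Tool frame: the origin (TCP) lies on the centre line of the jaws, within the pads' length; the fingertips stand manip.tcp_to_tips ahead of it and the grasp point (between the pads) is the TCP (manip.tcp_to_tips is the distance from the TCP to the fingertips, in m); y points along the fingers, z is the direction in which the jaws open and shut, and the axes are right-handed (so a half turn about y gives the same grasp; the last joint's range is limited). The gripper opens to 85 mm and grips with 20 to 120 N. Pads are 22 mm wide; open, the fingers measure 114 mm over their backs; the gripper's body (76 mm by 85 mm) begins 54 mm behind the grasp point. The pads swing forward as they close: fully open they stand 13 mm farther back than shut.
Start: joints at [-1.429, 0.053, 1.613, -0, 1.476, -0.119], TCP at [0.161, -0.604, 0.25] pointing down, gripper open.
Joint ranges: [-3.01, 3.01], [-1.01, 2.22], [0.06, 2.58], [-1.02, 4.17], [0.09, 2.62], [-3.14, 3.14]. Speed limits (rad/s): [2.57, 2.57, 3.14, 3.14, 3.14, 3.14].

## Interface

Orientations are given as a unit quaternion [w, x, y, z].
In Python, from plant import manip gives the robot as it stands.
- The arm moves only by the tool apply_moves, never from a script. Its argument "moves" is a list of rows, each a list of 7 numbers: the gripper's target within -1 to 1 (shut at 1, half-way at 0, fully open at -1), then the shift along the tool's x, y, z in mm, then the turn, a rotation vector about the tool's x, y, z in degrees. A call has 1 to 20 rows; each row shifts and turns the commanded pose from where the row before left it, along the tool's axes as they then stand; what a row does not reach is not made up. A row lasts 1/10 s, in which the tool goes at most 50 mm and 8.59 degrees, less where a joint would pass 70% of its speed; a pose out of reach is approached as far as the arm can. A call with a gripper value outside its range is refused whole. The fingers move at their own pace and stop on an object; the grip force is fixed at half the most. Time passes only in rows, so rows that do not move let the fingers close. It gives the time, the measured TCP pose, the force and the opening at its end, in the units of the state.
- manip.state(): the state, without advancing time (a new reading comes with each control period).
- manip.grab_frame(name): name is "side" or "top" or "wrist"; returns the picture (400x640x3 uint8, blue, green, red); there is no depth.
- manip.calibration(name): a dict with "mtx" (3x3 intrinsics, pixels), "distortion" ([k1, k2, p1, p2, k3] as OpenCV has them; the pictures are not rectified), "T" (4x4, takes a point from camera to world coordinates); the wrist camera has in their place "T_tool_cam" (4x4, takes a point from camera to tool coordinates, whose origin is the TCP and whose axes are the tool frame's). Camera axes: x right, y down, z forward; pixel columns grow to the right and rows downward; lengths in m; the calibration is good to about 2 mm. A picture is of the moment at which its call begins: read the wrist's pose just before it. calibration takes no time and is no camera call.
- manip.job_done(): hands the job in, once; it reports no verdict.
The state is a dict: "time": time; "joint_pos": joint angles; "joint_vel": joint speeds; "joint_efforts": joint torques, N m; "tool_pos": TCP position; "tool_rot": TCP orientation; "contact_force": force on the tool from outside, world axes, zero at the start; "ft_torque": the same for the moment, N m; "gripper_width": opening from 0.0 (shut) to 1.0 (fully open).
Only numpy, scipy, OpenCV 4.12 (cv2) and the standard library are available. Lean on these libraries where they do the work, as an engineer would, in place of code of your own. Each camera call takes 0.05 s, during which the arm holds its last target. There are 200 camera calls.

## Working session

There is one attempt and no reset: what is moved stays moved. The work goes in short steps, Python scripts to look and compute and a tool call to move; the robot and the scene stay as the last step left them, time stands still between calls to the robot, and variables do not carry over. Pictures are saved under pics/ and viewed, about 8 in all and at most 12, crops included, and the job is handed in when it is done.

Besides the shell and the picture viewer there is one more tool, called after "Emit:" in YAML: its name, and indented under it one key for each argument. apply_moves: Moves the arm, as the interface text tells. Its arguments: {"type":"object","properties":{"moves":{"type":"array","items":{"type":"array","items":{"type":"number"}}}},"required":["moves"]}

```bash
mkdir -p pics; ls; python3 - <<'E'
from plant import manip
import cv2,numpy as np
s=manip.state();print(s['time'],s['tool_pos'],s['tool_rot'],manip.tcp_to_tips)
for n in['top','side']:
    cv2.imwrite(f'pics/{n}0.png',manip.grab_frame(n))
    c=manip.calibration(n);print(n,np.round(c['mtx'],1).tolist(),c['distortion'],np.round(c['T'],3).tolist())
print(np.round(manip.calibration('wrist')['T_tool_cam'],3).tolist())
E
```

```text
pics
0.0 [ 0.16108169 -0.60327023  0.2490681 ] [ 0.0919497  -0.0919509   0.70183697 -0.70036787] 0.019
top [[450.3, 0.0, 320.8], [0.0, 450.3, 198.5], [0.0, 0.0, 1.0]] [-0.11186534  0.          0.          0.          0.        ] [[0.012, -0.986, 0.166, 0.404], [-1.0, -0.011, 0.003, -0.003], [-0.001, -0.166, -0.986, 1.152], [0.0, 0.0, 0.0, 1.0]]
side [[376.3, 0.0, 318.8], [0.0, 376.3, 196.8], [0.0, 0.0, 1.0]] [-0.03256911  0.          0.          0.          0.        ] [[0.969, -0.159, 0.188, 0.424], [-0.246, -0.639, 0.729, -0.718], [0.004, -0.752, -0.659, 0.697], [0.0, 0.0, 0.0, 1.0]]
[[-0.0, 0.95, 0.312, -0.081], [-0.0, -0.312, 0.95, -0.123], [1.0, 0.0, 0.0, 0.0], [0.0, 0.0, 0.0, 1.0]]
```

View pics/top0.png

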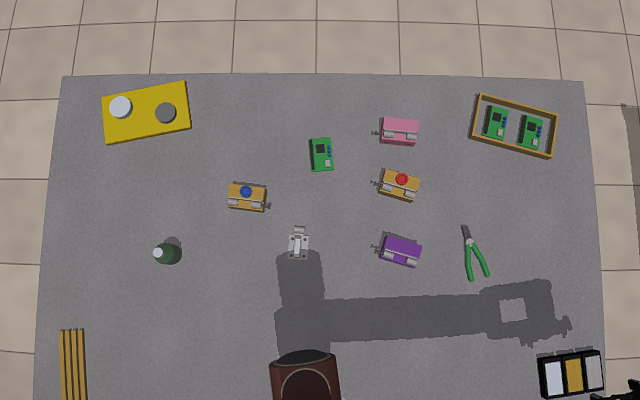

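View pics/side0.png

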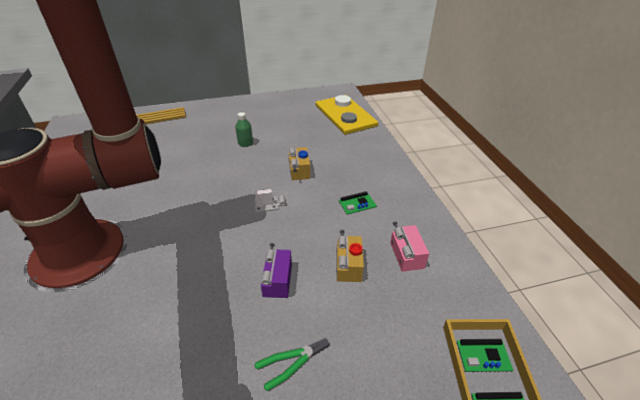

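Top view: the blue-capped brass block is at px (248,196) and the red-capped one at (400,184). The pink (400,131) and purple (400,250) blocks are look-alikes. The leaf is at (298,243) with its knuckle up (+x). The target is the left block with the blue cap. Next I'll enlarge that area to confirm.

```bash
cat > h.py <<'E'
from plant import manip
import cv2,numpy as np
from scipy.spatial.transform import Rotation as R
def cam(n,s=None):
    c=manip.calibration(n)
    if n=='wrist':
        T=np.eye(4);q=s['tool_rot'];T[:3,:3]=R.from_quat([q[1],q[2],q[3],q[0]]).as_matrix();T[:3,3]=s['tool_pos']
        T=T@np.array(c['T_tool_cam'])
    else:T=np.array(c['T'])
    return np.array(c['mtx']),np.array(c['distortion']),T
def ray(n,px,z,s=None):
    K,d,T=cam(n,s)
    u=cv2.undistortPoints(np.array(px,float).reshape(-1,1,2),K,d)[:,0]
    D=np.c_[u,np.ones(len(u))]@T[:3,:3].T;o=T[:3,3]
    return o+D*((np.asarray(z)-o[2])/D[:,2])[:,None]
def proj(n,P,s=None):
    K,d,T=cam(n,s);W=np.linalg.inv(T)
    return cv2.projectPoints(np.array(P,float).reshape(-1,1,3),cv2.Rodrigues(W[:3,:3])[0],W[:3,3],K,d)[0][:,0]
E
python3 - <<'E'
import cv2
from h import *
i=cv2.imread('pics/top0.png')[170:270,215:325]
cv2.imwrite('pics/c1.png',cv2.resize(i,None,fx=6,fy=6,interpolation=cv2.INTER_CUBIC)[:600])
print(ray('top',[(246.5,191),(300,228),(297,246)],[.064,.009,.05]))
s=manip.state();q=s['tool_rot'];print(R.from_quat([q[1],q[2],q[3],q[0]]).as_matrix().round(3))
E
```

```text
[[0.60333627 0.18376934 0.064     ]
 [0.51912519 0.05266417 0.009     ]
 [0.47075859 0.05718792 0.05      ]]
[[-0.966 -0.     0.258]
 [-0.258  0.002 -0.966]
 [-0.    -1.    -0.002]]
```

View pics/c1.png

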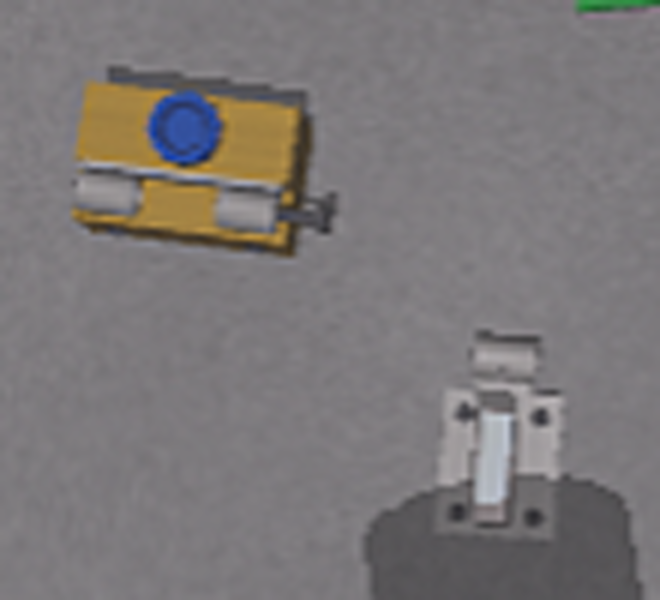

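Confirmed: brass block with the blue cap, yaw about -7°. The leaf's yaw is about -6°. I'll move above the leaf for a close look.

Emit:
apply_moves:
  moves:
    - [-1,0,0,0,0,7,0]
    - [-1,0,0,0,0,7,0]
    - [-1,0,0,0,0,7,0]
    - [-1,-12.8,1.8,-40.6,0,0,0]
    - [-1,-12.8,1.8,-40.6,0,0,0]
    - [-1,-12.8,1.8,-40.6,0,0,0]
    - [-1,-12.8,1.8,-40.6,0,0,0]
    - [-1,-12.8,1.8,-40.6,0,0,0]
    - [-1,-12.8,1.8,-40.6,0,0,0]
    - [-1,-12.8,1.8,-40.6,0,0,0]
    - [-1,-12.8,1.8,-40.6,0,0,0]
    - [-1,-12.8,1.8,-40.6,0,0,0]
    - [-1,-12.8,1.8,-40.6,0,0,0]
    - [-1,-12.8,1.8,-40.6,0,0,0]
    - [-1,-12.8,1.8,-40.6,0,0,0]
    - [-1,-12.8,1.8,-40.6,0,0,0]
    - [-1,-12.8,1.8,-40.6,0,0,0]
    - [-1,-12.8,1.8,-40.6,0,0,0]
    - [-1,-12.8,1.8,-40.6,0,0,0]
    - [-1,-12.8,1.8,-40.6,0,0,0]

```text
time: 2.1
tool_pos: [0.4505, 0.0614, 0.2193]
tool_rot: [0.037, -0.037, -0.706, 0.706]
contact_force: [0.7, -0.3, 1.3]
gripper_width: 1.002
```

```bash
cat > snap.py <<'E'
import sys,json
from h import *
s=manip.state();i=manip.grab_frame('wrist');cv2.imwrite(f'pics/{sys.argv[1]}.png',i)
json.dump({k:np.array(v).tolist() for k,v in s.items()},open(f'pics/{sys.argv[1]}.json','w'))
q=s['tool_rot'];M=R.from_quat([q[1],q[2],q[3],q[0]]).as_matrix()
print(s['time'],np.round(s['tool_pos'],4),M.round(3).tolist(),s['contact_force'],s['gripper_width'])
E
python3 snap.py w1
```

```text
2.1 [0.4505 0.0614 0.2193] [[-0.994, -0.0, -0.105], [0.105, -0.0, -0.994], [0.0, -1.0, 0.0]] [ 0.67322821 -0.26382849  1.30801002] 1.0018027644298042
```

View pics/w1.png

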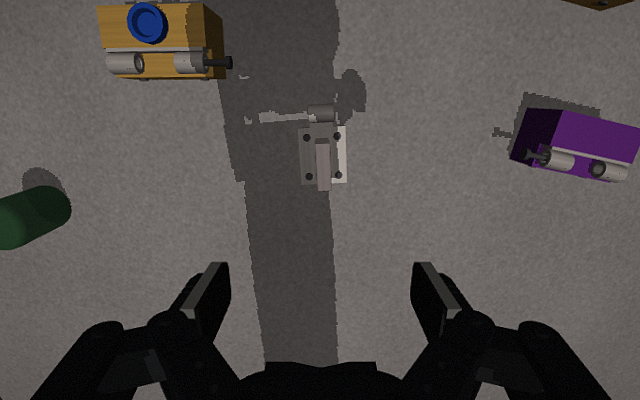

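The wrist view shows the leaf at (322,150), with rib top edges at about x 316–330, and the blue block at (160,45). I'll enlarge both.

```bash
python3 - <<'E'
import cv2,numpy as np
i=cv2.imread('pics/w1.png')
a=cv2.resize(i[95:195,285:360],None,fx=6,fy=6,interpolation=cv2.INTER_CUBIC)
b=cv2.resize(i[0:90,90:240],None,fx=5,fy=5,interpolation=cv2.INTER_CUBIC)[:,:]
b=cv2.resize(i[0:90,92:236],None,fx=2.4,fy=2.4,interpolation=cv2.INTER_CUBIC)
a=cv2.convertScaleAbs(a,alpha=1.6)
c=np.zeros((600,800,3),np.uint8);c[:600,:450]=a;c[:b.shape[0],454:454+b.shape[1]]=b
cv2.imwrite('pics/c2.png',c)
E
```

```text
(no output)
```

View pics/c2.png

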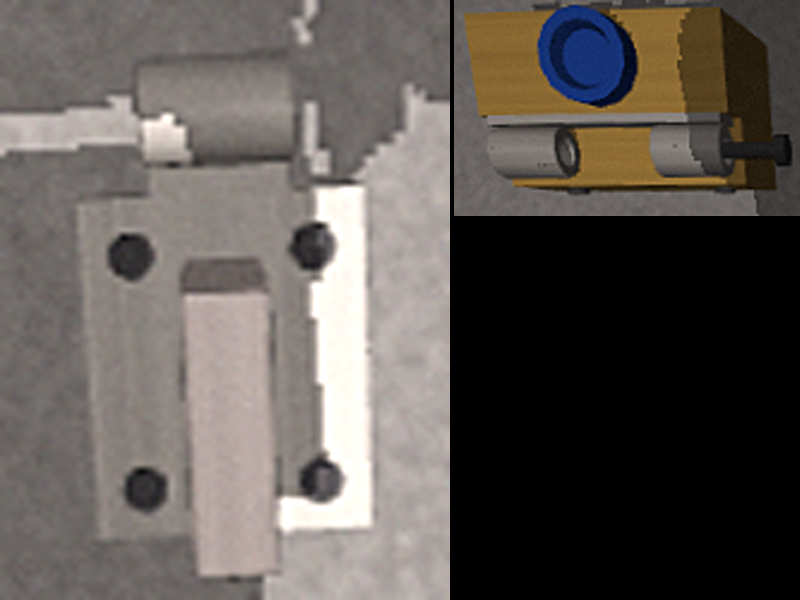

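```bash
cat > fit.py <<'E'
import json
from h import *
from scipy.optimize import least_squares
def fit(tag,px,P,x0):
    s=json.load(open(f'pics/{tag}.json'))
    P=np.array(P,float)/1000
    def w(p): 
        c,sn=np.cos(p[2]),np.sin(p[2]); return np.c_[p[0]+c*P[:,0]-sn*P[:,1],p[1]+sn*P[:,0]+c*P[:,1],P[:,2]+(p[3] if len(p)>3 else 0)]
    f=lambda p:(proj('wrist',w(p),s)-px).ravel()
    r=least_squares(f,x0,x_scale=[.01,.01,.05]+[.01]*(len(x0)-3),loss='soft_l1')
    return r.x,r.fun.reshape(-1,2).round(1)
E
python3 - <<'E'
from fit import *
X=np.array([(100,540),(372,525),(80,203),(365,186),(185,293),(268,292),(275,575),(200,577)],float)
px=(X+.5)/6-.5+[285,95]
P=[(-27,25,5),(-27,-25,5),(34,25,5),(34,-25,5),(23,7,50),(23,-7,50),(-23,-7,50),(-23,7,50)]
p,r=fit('w1',px,P,[.47,.057,-.1]);print(p,np.degrees(p[2]),r.tolist())
E
```

```text
[ 0.46892752  0.05632443 -0.05844618] -3.3487193159693653 [[0.1, -0.3], [0.1, 0.2], [-0.3, -0.5], [0.0, 0.0], [-0.8, 0.0], [0.6, -0.5], [1.2, 0.4], [-0.8, 0.8]]
```

Emit:
apply_moves:
  moves:
    - [-1,-18.7,0,4,0,-2.7,0]
    - [-1,0,30,0,0,0,0]
    - [-1,0,30,0,0,0,0]
    - [-1,0,30,0,0,0,0]
    - [-1,0,30,0,0,0,0]
    - [-1,0,30,0,0,0,0]
    - [-1,0,20,0,0,0,0]
    - [-1,0,17,0,0,0,0]
    - [-1,0,0,0,0,0,0]

```text
time: 3.05
tool_pos: [0.4657, 0.0536, 0.0296]
tool_rot: [-0.023, 0.018, 0.707, -0.707]
contact_force: [-0.4, 0.4, -0.3]
gripper_width: 1.001
```

```bash
python3 snap.py w2; python3 -c "
import cv2;i=cv2.imread('pics/w2.png')[100:400,120:520];cv2.imwrite('pics/c3.png',cv2.resize(i,None,fx=1.8,fy=1.8))"
```

```text
3.05 [0.4657 0.0536 0.0296] [[-0.998, -0.007, -0.059], [0.059, 0.0, -0.998], [0.007, -1.0, 0.0]] [-0.41807582  0.41795476 -0.34105524] 1.001191537082115
```

View pics/c3.png

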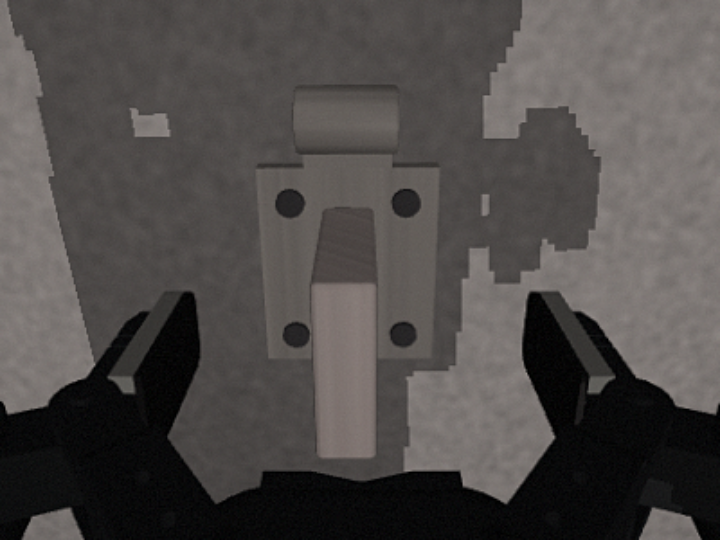

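The close view shows the leaf plate at crop corners (257,164), (440,164), (270,357) and (433,357), with the rib between the open jaws and about centred. I'll refit from this view.

```bash
python3 - <<'E'
from fit import *
X=np.array([(270,357),(433,357),(257,165),(440,165),(312,282),(376,282),(376,457),(318,457)],float)
px=X/1.8+[120,100]
P=[(-27,25,5),(-27,-25,5),(34,25,5),(34,-25,5),(23,7,50),(23,-7,50),(-23,-7,50),(-23,7,50)]
p,r=fit('w2',px,P,[.47,.057,-.1]);print(p,np.degrees(p[2]),r.tolist())
print(manip.state()['tool_pos'])
E
```

```text
[ 0.46946737  0.0562115  -0.05394156] -3.0906239527278645 [[-0.6, -0.2], [-0.2, -0.5], [-0.5, 0.2], [0.6, -0.3], [-1.1, -0.3], [1.9, -0.4], [1.2, 1.5], [-0.6, 1.5]]
[0.46708402 0.05358081 0.03129744]
```

Emit:
apply_moves:
  moves:
    - [-1,-1.5,0,-2.5,0,0,0]
    - [-1,0,0,0,0,0,0]
    - [1,0,0,0,0,0,0]
    - [1,0,0,0,0,0,0]
    - [1,0,0,0,0,0,0]
    - [1,0,0,0,0,0,0]
    - [1,0,0,0,0,0,0]
    - [1,0,0,0,0,0,0]
    - [1,0,0,0,0,0,0]
    - [1,0,0,0,0,0,0]
    - [1,0,0,0,0,0,0]
    - [1,0,0,0,0,0,0]

```text
time: 4.3
tool_pos: [0.4704, 0.056, 0.0329]
tool_rot: [-0.021, 0.021, 0.707, -0.707]
contact_force: [-1.3, -0.5, 3.8]
gripper_width: 0.161
```

Gripped at 13.7 mm, which matches the rib. Next I'll lift and carry it to a view pose in front of and above the blue block.

Emit:
apply_moves:
  moves:
    - [1,0,-10,0,0,0,0]
    - [1,0,-20,0,0,0,0]
    - [1,0,-25,0,0,0,0]
    - [1,0,-25,0,0,0,0]
    - [1,0,-22,0,0,0,0]
    - [1,0,0,0,0,2,0]
    - [1,0,0,0,0,2,0]
    - [1,-4.5,0,-20,0,0,0]
    - [1,-4.5,0,-25,0,0,0]
    - [1,-4.5,0,-25,0,0,0]
    - [1,-4.5,0,-25,0,0,0]
    - [1,-4.5,0,-25,0,0,0]
    - [1,-4.5,0,-23,0,0,0]
    - [1,0,0,0,0,0,0]
    - [1,0,0,0,0,0,0]

```text
time: 5.8
tool_pos: [0.5146, 0.1944, 0.1343]
tool_rot: [0.045, -0.044, -0.705, 0.706]
contact_force: [-0.2, -1.1, -1.9]
gripper_width: 0.157
```

```bash
python3 snap.py w3; python3 -c "
import cv2;i=cv2.imread('pics/w3.png')[20:320,120:520];cv2.imwrite('pics/c4.png',cv2.convertScaleAbs(cv2.resize(i,None,fx=2,fy=2,interpolation=2),alpha=1.4))"
```

```text
5.8 [0.5146 0.1944 0.1343] [[-0.992, -0.001, -0.127], [0.127, -0.001, -0.992], [0.001, -1.0, 0.001]] [-0.19812768 -1.05063478 -1.91308405] 0.15724969965326815
```

View pics/c4.png

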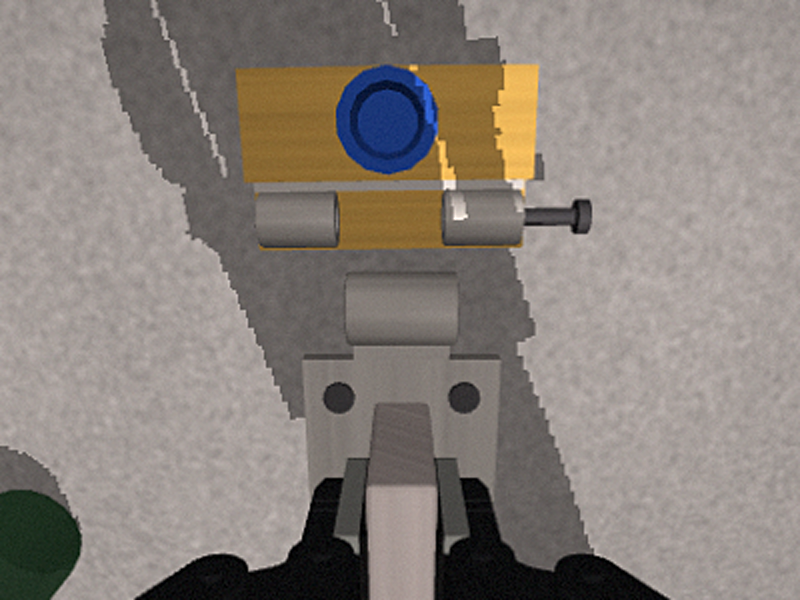

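The wrist view shows the leaf knuckle (crop 345–458, 272–345) just in front of the gap (crop 339–442). Both are in one image, so I'll fit both poses with tube silhouettes and use the relative pose.

```bash
cat > rel.py <<'E'
import json
from h import *
from scipy.optimize import least_squares
T=np.linspace(0,2*np.pi,73)
def tube(y,xc,zc,r=9): return np.c_[xc+r*np.cos(T),np.full(73,y),zc+r*np.sin(T)]
def W(p,P,z=0):
    P=np.atleast_2d(P)/1000.;c,s=np.cos(p[2]),np.sin(p[2])
    return np.c_[p[0]+c*P[:,0]-s*P[:,1],p[1]+s*P[:,0]+c*P[:,1],P[:,2]+z]
def solve(f,x0):
    r=least_squares(f,x0,x_scale=[.01,.01,.05],loss='soft_l1');return r.x,r.fun.round(1)
E
cat > m3.py <<'E'
from rel import *
s=json.load(open('pics/w3.json'));O=np.array([120,20])
pj=lambda p,P,z=0:(proj('wrist',W(p,P,z),s)-O)*2
def fb(p):
    e=[]
    a=pj(p,[(28,45,54),(28,-45,54),(10,0,64)]);e+=list((a-[(236,69),(540,65),(388,118)]).ravel()/1)
    for y,u in((17,339),(-17,442)):
        c=pj(p,tube(y,-17,49));k=c[:,0].max() if y>0 else c[:,0].min();e.append(k-u)
    for y,vb in((40,247),(20,248),(-20,245),(-40,244)):
        c=pj(p,tube(y,-17,49)); e.append(c[:,1].max()-vb)
    return np.array(e)
zl=.1014
def fl(p):
    e=[]
    a=pj(p,[(34,25,5),(34,-25,5),(23,7,50),(23,-7,50)],zl);e+=list((a-[(303,360),(499,360),(367,485),(436,485)]).ravel())
    for y,u in((13,345),(-13,458)):
        c=pj(p,tube(y,48,9),zl);e+=[(c[:,0].min() if y>0 else c[:,0].max())-u,c[:,1].min()-272]
    return np.array(e)
b,rb=solve(fb,[.593,.185,-.12]);l,rl=solve(fl,[.515,.194,-.12])
print('block',b,np.degrees(b[2]),rb.tolist());print('leaf',l,np.degrees(l[2]),rl.tolist())
ax=W(b,(-17,0,49))[0];kn=W(l,(48,0,9),zl)[0];print(ax,kn,'delta mm',(ax-kn)*1e3)
c,sn=np.cos(b[2]),np.sin(b[2]);d=(ax-kn)*1e3
print('in block frame',c*d[0]+sn*d[1],-sn*d[0]+c*d[1])
E
python3 m3.py
```

```text
block [ 0.59345296  0.18746888 -0.11473168] -6.573640961105357 [-0.2, -1.4, -0.1, -1.7, 0.1, 9.3, 1.5, -0.6, 0.8, -1.1, 0.3, 0.7]
leaf [ 0.51298919  0.19415519 -0.12756279] -7.308809299561326 [-1.5, -0.2, 1.8, -0.2, -2.5, 3.2, 2.6, 3.2, -1.8, -1.3, 1.5, -1.3]
[0.57656472 0.18941504 0.049     ] [0.56059918 0.18804876 0.1104    ] delta mm [ 15.96554017   1.36628046 -61.4       ]
in block frame 15.704163349676827 3.1850351014634892
```

Emit:
apply_moves:
  moves:
    - [1,-6,0,-2.6,0,-0.7,0]
    - [1,-6,0,0,0,0,0]
    - [1,0,10,0,0,0,0]
    - [1,0,15,0,0,0,0]
    - [1,0,15,0,0,0,0]
    - [1,0,0,0,0,0,0]
    - [1,0,0,0,0,0,0]

```text
time: 6.55
tool_pos: [0.5266, 0.1953, 0.0932]
tool_rot: [0.042, -0.04, -0.706, 0.706]
contact_force: [0.2, 0.2, -2.1]
gripper_width: 0.157
```

```bash
python3 snap.py w4; python3 -c "
import cv2;i=cv2.imread('pics/w4.png')[40:260,160:480];cv2.imwrite('pics/c5.png',cv2.convertScaleAbs(cv2.resize(i,None,fx=2.5,fy=2.5,interpolation=2),alpha=1.6))"
```

```text
6.55 [0.5266 0.1953 0.0932] [[-0.993, -0.003, -0.116], [0.116, -0.001, -0.993], [0.002, -1.0, 0.001]] [ 0.18746164  0.23599203 -2.05350091] 0.1571948905231149
```

View pics/c5.png

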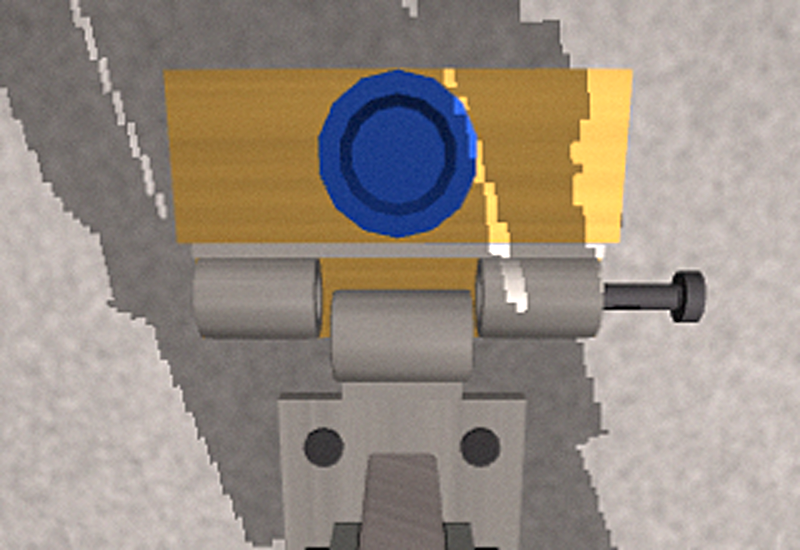

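The leaf knuckle (crop 331–474) is inside the gap (321–477), parallel to it and 0.7 mm off centre. I'll descend toward the ledge.

Emit:
apply_moves:
  moves:
    - [1,0,6,-0.7,0,0,0]
    - [1,0,6,0,0,0,0]
    - [1,0,4,0,0,0,0]
    - [1,0,1.5,0,0,0,0]
    - [1,0,0,0,0,0,0]
    - [1,0,0,0,0,0,0]

```text
time: 7.2
tool_pos: [0.5277, 0.1962, 0.0773]
tool_rot: [-0.041, 0.041, 0.706, -0.706]
contact_force: [1.0, -0.3, -2.5]
gripper_width: 0.155
```

Emit:
apply_moves:
  moves:
    - [1,0,1.5,0,0,0,0]
    - [1,0,1,0,0,0,0]
    - [1,0,1,0,0,0,0]
    - [1,0,0,0,0,0,0]

```text
time: 7.6
tool_pos: [0.5275, 0.1961, 0.0735]
tool_rot: [0.041, -0.041, -0.706, 0.706]
contact_force: [-0.1, 0.4, -2.4]
gripper_width: 0.158
```

Emit:
apply_moves:
  moves:
    - [1,0,0.7,0,0,0,0]
    - [1,0,0,0,0,0,0]
    - [1,0,0,0,0,0,0]

```text
time: 7.9
tool_pos: [0.5276, 0.1962, 0.073]
tool_rot: [-0.041, 0.041, 0.706, -0.706]
contact_force: [-0.3, 0.8, -1.9]
gripper_width: 0.162
```

Emit:
apply_moves:
  moves:
    - [1,0,0.5,0,0,0,0]
    - [1,0,0,0,0,0,0]
    - [1,0,0,0,0,0,0]

```text
time: 8.2
tool_pos: [0.5277, 0.1962, 0.0729]
tool_rot: [-0.041, 0.041, 0.706, -0.706]
contact_force: [-1.9, -0.3, 2.2]
gripper_width: 0.152
```

Contact with the ledge starts at z = 0.0729, as predicted. Next I'll press a little more and push toward the back plate.

Emit:
apply_moves:
  moves:
    - [1,0,0.5,0,0,0,0]
    - [1,-1,0,0,0,0,0]
    - [1,-1,0,0,0,0,0]
    - [1,-1,0,0,0,0,0]
    - [1,0,0,0,0,0,0]
    - [1,0,0,0,0,0,0]

```text
time: 8.8
tool_pos: [0.5305, 0.1962, 0.0729]
tool_rot: [-0.041, 0.041, 0.706, -0.706]
contact_force: [-4.5, 1.0, 6.5]
gripper_width: 0.154
```

Emit:
apply_moves:
  moves:
    - [1,-0.7,0,0,0,0,0]
    - [1,0,0,0,0,0,0]
    - [1,0,0,0,0,0,0]

```text
time: 9.1
tool_pos: [0.5305, 0.1962, 0.0729]
tool_rot: [-0.042, 0.04, 0.706, -0.706]
contact_force: [-7.1, 0.7, 7.5]
gripper_width: 0.152
```

Emit:
apply_moves:
  moves:
    - [1,-0.7,0.3,0,0,0,0]
    - [1,0,0,0,0,0,0]
    - [1,0,0,0,0,0,0]

```text
time: 9.4
tool_pos: [0.5306, 0.1962, 0.0729]
tool_rot: [-0.042, 0.039, 0.706, -0.706]
contact_force: [-11.4, 0.9, 11.6]
gripper_width: 0.154
```

```bash
python3 snap.py w5; python3 -c "
import cv2,numpy as np
from h import *
i=cv2.imread('pics/w5.png')[40:260,160:480]
a=cv2.convertScaleAbs(cv2.resize(i,None,fx=2,fy=2,interpolation=2),alpha=1.6)
t=manip.grab_frame('side');b=cv2.resize(t[130:220,230:360],None,fx=2,fy=2,interpolation=2)
c=np.zeros((600,800,3),np.uint8);c[:440,:640]=a[:440,:640];b=cv2.resize(t[140:190,270:330],None,fx=3,fy=3,interpolation=2);c[445:595,:180]=b
cv2.imwrite('pics/c6.png',c)"
```

```text
9.4 [0.5306 0.1962 0.0729] [[-0.993, -0.004, -0.116], [0.116, 0.0, -0.993], [0.004, -1.0, 0.0]] [-11.3612151    0.85605887  11.59773529] 0.15384722330490141
```

View pics/c6.png

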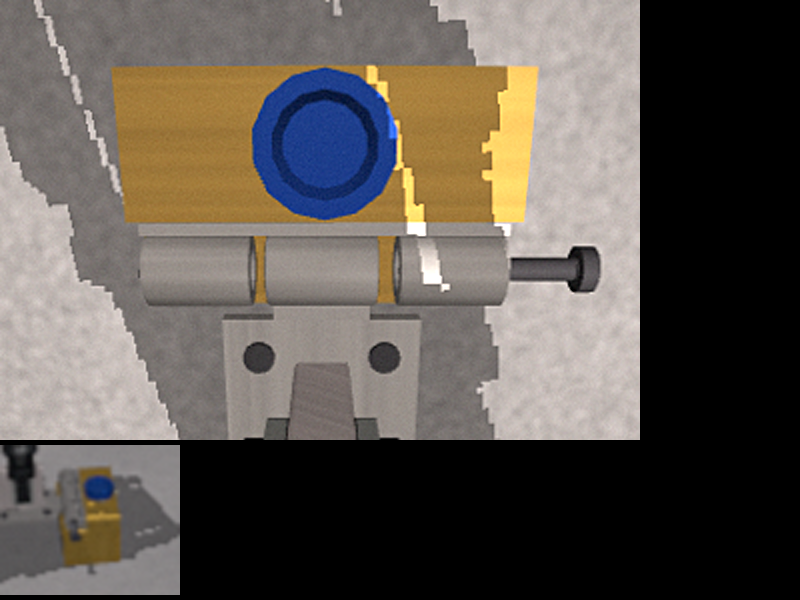

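The knuckle is in line with both fixed knuckles: its top and bottom edges (rows 236 and 305) match theirs, with clearance on both sides. I'll do one steadiness check, then hand in.

Emit:
apply_moves:
  moves:
    - [1,0,0,0,0,0,0]
    - [1,0,0,0,0,0,0]
    - [1,0,0,0,0,0,0]
    - [1,0,0,0,0,0,0]
    - [1,0,0,0,0,0,0]

```text
time: 10.0
tool_pos: [0.5306, 0.1962, 0.073]
tool_rot: [-0.042, 0.039, 0.706, -0.706]
contact_force: [-11.5, -0.2, 12.5]
gripper_width: 0.156
```

```bash
python3 -c "
from plant import manip
s=manip.state();print(s['time'],s['tool_pos'],s['contact_force'],s['gripper_width']);print(manip.job_done())"
```

```text
10.0 [0.53059528 0.19621253 0.07295046] [-11.46194594  -0.20407609  12.51751669] 0.15579874965105267
the job is handed in; nothing more can be done
None
```

I picked up the leaf by its rib and seated its knuckle between the two fixed knuckles of the blue-capped (left) block. The job was handed in at 10.0 s with the leaf still in the gripper; no verdict is reported.

**Last checks:**
- **Seating:** the TCP stopped moving against the ledge and the back plate, with steady pushes of about 12 N down and 11 N forward.
- **Alignment:** in the last wrist view the leaf knuckle's edges lined up with both fixed knuckles. It had clearance on each side and sat slightly toward the pin-free side or off centre by under about 1 mm. I did not look through the bores themselves.
- **Grip:** the opening was steady at about 13 mm on the 14 mm rib.
- **Bystanders:** the moves kept clear of the bottle, pliers and module, but I took no final full-scene picture to confirm it.

**One disagreement:** when fitting the block's pose, the blue cap sat about 3 mm off its predicted spot along x. The other block features agreed, and contact set the final position, so I did not rely on the cap.

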